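# Mirror the bedside medicine row into the caddy

## Robot

A 7-joint arm with a two-finger parallel gripper is mounted at the origin on the work surface. World frame = base frame: x ahead of the robot, y to its left, z up, the work surface at z = 0. Lengths are in m, angles in rad, forces in N, time in s.
With the tool pointing down it reaches from about 0.4 to 0.85 m from the base axis. Payload 10.4 kg.
Tool frame: the origin (TCP) lies between the finger pads; the fingertips stand 14 mm ahead of it and the grasp point (between the pads) lies 5 mm behind it (r.finger_overhang is the z of the fingertips in the tool frame, in m); z points along the fingers, y is the line along which they close (so a half turn about z gives the same grasp; the last joint's range is limited). The gripper opens to 87 mm and grips with 3 to 60 N. Pads are 19 mm wide; open, the fingers measure 117 mm over their backs; the gripper's body (75 mm by 190 mm) begins 51 mm behind the grasp point.
Start: joints at [-1.223, 0.332, -0.065, 1.46, 0.022, 1.35, -0.088], TCP at [0.226, 0.583, 0.237] pointing down, gripper open.
Joint ranges: [-2.6, 2.6], [-0.5, 2.12], [-1.47, 1.34], [0.16, 2.42], [-1.27, 4.41], [0.06, 2.06], [-2.6, 2.6]. Speed limits (rad/s): [2.22, 2.22, 2.79, 2.79, 3.14, 3.14, 3.14].

## Interface

Orientations are given as a unit quaternion [x, y, z, w].
In Python, from bench import r, optics gives the robot as it stands.
- The arm moves only by the shell command python3 -m pendant 'ROWS' [FORCE]. ROWS is JSON, a list of rows, each a list of 7 numbers: the closure, from -1 (fully open) to 1 (shut), then the shift along the tool's x, y, z scaled (see below), then the turn, a rotation vector about the tool's x, y, z scaled (see below). In form: [[grip, x, y, z, rx, ry, rz], ...]. A call has 1 to 8 rows; each row is the pose to reach, as a shift and turn from the pose commanded when the call began, along the tool's axes at that moment; what a row does not reach only later rows make up. The controller multiplies each number of a shift by 0.3 m and each number of a turn by 120 degrees. A row lasts 1/8 s, in which the tool goes at most 62.5 mm and 10.7 degrees, less where a joint would pass 70% of its speed; a pose out of reach is approached as far as the arm can. A call with a number of a shift or a turn outside -1 to 1 is refused whole. A call with a gripper value outside its range is refused whole. The fingers move at their own pace and stop on an object; FORCE is the grip in N (left out, the last holds). Time passes only in rows, so rows that repeat a pose let the fingers close. It gives the time, the measured TCP pose, the force, the opening and the grip force at its end, in the units of the state.
- r.read_state(): the state, without advancing time (a new reading comes with each control period).
- optics.camera(name): name is "scene" or "top" or "wrist"; returns a dict with "pixels" (420x560x3 uint8, red, green, blue), "vfov" (degrees; the focal length in pixels is half the picture's height over the tangent of half this angle, whatever the lens; pixels are square), "cx", "cy" (the principal point, pixels), "rvec" (rotation vector, rad) and "tvec" (3), from world to camera coordinates, as OpenCV has them. Camera axes: x right, y down, z forward; pixel columns grow to the right and rows downward; lengths in m; the calibration is good to about 2 mm. A picture is of the moment at which its call begins. There is no depth.
- r.close_job(): hands the job in; it is judged then, once.
The state is a dict: "time": time; "joint_positions": joint angles; "joint_vel": joint speeds; "joint_torque": joint torques, N m; "ee_pos": TCP position; "eef_rot": TCP orientation; "ft_force": force on the tool from outside, world axes, zero at the start; "torque": the same for the moment, N m; "width": finger opening in m; "grip_force": force on a finger pad.
Only numpy, scipy, OpenCV 4.12 (cv2) and the standard library are available. Lean on these libraries where they do the work, as an engineer would, in place of code of your own. Each camera call takes 0.05 s, during which the arm holds its last target. There are 200 camera calls.

## Task

The caddy is going to the other side of the bed, so move the four medicines from the white dish into the bamboo caddy in reverse order: seen from the robot, the leftmost in the dish goes into the rightmost well, the second from the left into the second from the right, and so on, one to each well. Keep each one upright all the way and leave it standing on the floor of its well.

Things in the scene. Friction and masses are not known exactly. Their poses are not given: they have to be found in the camera images.
- dish: source: shallow white ceramic dish, 84 x 300 mm, rim 10 mm high, inner floor 6 mm up, with four cork pads in a row at y = +105, +35, -35, -105 mm. It lies left or right of the caddy. Origin: centre of its underside; x = short side, y = along the row to the robot's left, within 0.25 rad. Fixed
- caddy: target: light bamboo medicine caddy, a block 80 x 300 mm, 26 mm high, with four empty square wells in a row, 56 x 56 mm, centred on x = 0 and y = +105, +35, -35, -105 mm, floors 6 mm above the table (20 mm deep). Origin: centre of its underside; x = short side, y = along the row to the robot's left, within 0.25 rad. Fixed
- inhaler: upright inhaler tube, 80 mm high: white tube 32 mm in diameter on a ribbed grey twist cap 38 mm across and 18 mm high at the foot. 45 g. Origin: centre of its underside, z up. Grip the tube around 58 mm up
- pill_bottle: amber pill bottle with a pale label and a white cap, 72 mm high: body 38 mm in diameter, cap 34 mm in diameter from 50 mm up to the top. 60 g. Origin: centre of its underside, z up. Grip the cap around 58 mm up
- pill_box: square blue plastic pill box with a hinged snap lid (shut), 36 x 36 mm, 59 mm high, lid 37 mm square. 50 g. Origin: centre of its underside, z up, x and y square to its sides. Grip two sides around 46 mm up; it stands turned by up to 0.2 rad against the dish
- nose_spray: nose spray bottle, 88 mm high: round white foot 34 mm in diameter, slim grey cap 22 mm in diameter from 45 mm up to the top. 40 g. Origin: centre of its underside, z up. Grip the cap around 66 mm up
- pad_inhaler: cork disc, diameter 54 mm, 4 mm thick, fixed in the white dish; the inhaler stands on it at the start, and it stays there all the time, so it marks that thing's first place in the row. Origin: centre of its underside, 6 mm above the table
- pad_pill_bottle: cork disc, diameter 54 mm, 4 mm thick, fixed in the white dish; the pill bottle stands on it at the start, and it stays there all the time, so it marks that thing's first place in the row. Origin: centre of its underside, 6 mm above the table
- pad_pill_box: cork disc, diameter 54 mm, 4 mm thick, fixed in the white dish; the pill box stands on it at the start, and it stays there all the time, so it marks that thing's first place in the row. Origin: centre of its underside, 6 mm above the table
- pad_nose_spray: cork disc, diameter 54 mm, 4 mm thick, fixed in the white dish; the nose spray stands on it at the start, and it stays there all the time, so it marks that thing's first place in the row. Origin: centre of its underside, 6 mm above the table
Not all that is in view belongs to the job. What is shaped like the nose_spray but purple is not meant.

How it is judged:
By the outcome, as a careful person would: the job done as asked, in the order asked, and still so for the second after the job is handed in, with the robot touching nothing.
It also fails if it takes over 99 s, if anything falls off the work surface, if the arm or the gripper's body presses on something with over 40 N, if the wrist force passes 120 N, or if a joint passes its speed limit or range.

## Working session

There is one attempt and no reset: what is moved stays moved. The work goes in short steps, Python scripts to look and compute and a shell command to move; the robot and the scene stay as the last step left them, time stands still between calls to the robot, and variables do not carry over. Pictures are saved under pics/ and viewed, at most 15 in all, crops included, and the job is handed in when it is done.

```bash
ls; mkdir -p pics; cat > h.py <<'E'
from bench import r, optics
import numpy as np, cv2
from scipy.spatial.transform import Rotation as R
def cam(n):
    c=optics.camera(n); return c
def K(c):
    f=c['pixels'].shape[0]/2/np.tan(np.radians(c['vfov'])/2)
    return np.array([[f,0,c['cx']],[0,f,c['cy']],[0,0,1.]])
def ray(c,uv):
    M=cv2.Rodrigues(np.array(c['rvec'],float))[0]; t=np.array(c['tvec'],float).ravel()
    return -M.T@t, M.T@np.linalg.inv(K(c))@np.array([uv[0],uv[1],1.])
def onz(c,uv,z):
    o,d=ray(c,uv); return o+d*(z-o[2])/d[2]
def proj(c,P):
    return cv2.projectPoints(np.array(P,float).reshape(-1,3),np.array(c['rvec'],float),np.array(c['tvec'],float),K(c),None)[0].reshape(-1,2)
def tri(l):
    A=0;b=0
    for c,uv in l:
        o,d=ray(c,uv); d=d/np.linalg.norm(d); P=np.eye(3)-np.outer(d,d); A=A+P; b=b+P@o
    return np.linalg.solve(A,b)
def save(c,n): cv2.imwrite('pics/'+n,c['pixels'][:,:,::-1])
E
python3 - <<'E'
from h import *
a=[]
for n in ["scene","top"]:
    c=cam(n); np.save(n+'.npy',c,allow_pickle=True); a.append(c['pixels']); print(n,{k:v for k,v in c.items() if k!='pixels'})
    save(c,n+'.png')
s=r.read_state(); print(s)
E
```

```text
pics
scene {'vfov': 43.76193228836455, 'cx': 279.7806250348184, 'cy': 203.47258780821502, 'rvec': array([ 2.19172257,  1.2121321 , -0.44204761]), 'tvec': array([-0.28118131, -0.29710522,  1.36756997])}
top {'vfov': 52.38809760010546, 'cx': 289.02946167008935, 'cy': 209.33207886352946, 'rvec': array([ 2.15029661, -2.14646958,  0.0983726 ]), 'tvec': array([0.00420872, 0.49568267, 0.83177415])}
{'time': 0.1, 'joint_positions': array([-1.22257217,  0.33280363, -0.06471621,  1.46083656,  0.02156328,
        1.34989681, -0.08849785]), 'joint_vel': array([-3.43370476e-04, -1.67901688e-03, -7.78697715e-04, -1.04745859e-03,
       -1.25046375e-03, -3.32145477e-05, -6.32528582e-04]), 'joint_torque': array([ 1.05293839e-03, -6.24548650e+01,  2.44168210e-02, -3.90718067e+01,
       -6.15201378e-02,  3.65349068e-02,  4.97922838e-05]), 'ee_pos': array([0.22635534, 0.58222631, 0.23584658]), 'eef_rot': array([ 1.84337681e-01,  9.82862772e-01, -6.16138268e-04, -1.08070776e-04]), 'ft_force': array([-0.43435651, -0.5354182 , -0.48392544]), 'torque': array([ 0.01952425,  0.00784443, -0.01838478]), 'grip_force': 0.0, 'width': 0.08711430174779904}
```

View pics/scene.png

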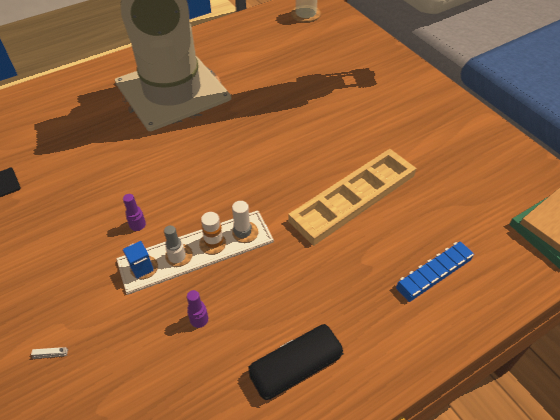

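View pics/top.png

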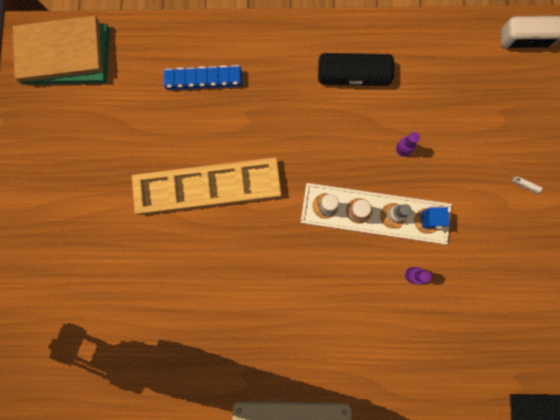

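The scene picture shows the dish with, from the robot's left to right, inhaler (241,215), pill bottle (211,228), nose spray (173,243) and blue box (138,260). In the top picture they are at (328,203), (360,210), (400,213) and (436,218), and the caddy is at (207,186).

Lookalikes in the top picture:
- **Nose spray:** purple ones at (407,145) and (419,276), rejected. The grey-capped one at (400,213) is the right one.
- **Pill box:** the blue weekly organiser at (203,77), rejected. The box at (436,218) is the right one.
- **Inhaler and pill bottle:** both look white from above. The tube with the grey foot, nearest the caddy, is the inhaler.

```bash
cat > m.py <<'E'
from h import *
C={n:np.load(n+'.npy',allow_pickle=True).item() for n in('top','scene')}
roi={'top':{'caddy':(120,150,295,225),'dish':(292,175,460,250)},'scene':{'caddy':(280,140,425,250),'dish':(105,195,285,300)}}
z={'caddy':.026,'dish':.010}
rects={}
for n,c in C.items():
    hsv=cv2.cvtColor(c['pixels'],cv2.COLOR_RGB2HSV)
    for k,(x0,y0,x1,y1) in roi[n].items():
        h=hsv[y0:y1,x0:x1]
        m=((h[...,0]>15)&(h[...,0]<30)&(h[...,2]>110)&(h[...,1]<190) if k=='caddy' else (h[...,1]<70)&(h[...,2]>130)).astype(np.uint8)*255
        m=cv2.morphologyEx(m,cv2.MORPH_CLOSE,np.ones((3,3)))
        cs,_=cv2.findContours(m,0,2); cc=max(cs,key=cv2.contourArea)[:,0]+[x0,y0]
        P=np.array([onz(c,p,z[k])[:2] for p in cc])*1000
        (cx,cy),(w,hh),a=cv2.minAreaRect(P.astype(np.float32)); print(n,k,len(cc),round(cx,1),round(cy,1),round(w,1),round(hh,1),round(a,2))
        v=c['pixels'].copy(); 
E
python3 m.py; python3 - <<'E'
from h import *
C={n:np.load(''+n+'.npy',allow_pickle=True).item() for n in('top','scene')}
a=cv2.resize(C['top']['pixels'][150:260,120:470],None,fx=2.2,fy=2.2,interpolation=cv2.INTER_CUBIC)
b=cv2.resize(C['scene']['pixels'][140:300,100:430],None,fx=2.2,fy=2.2,interpolation=cv2.INTER_CUBIC)
b=cv2.copyMakeBorder(b,0,0,0,a.shape[1]-b.shape[1],0)
cv2.imwrite('pics/crop.png',np.vstack([a,b])[:600,:,::-1])
E
```

```text
top caddy 98 545.6 176.0 83.3 302.6 6.9
top dish 185 492.9 -147.0 229.8 71.9 81.74
scene caddy 187 554.2 170.8 91.6 311.5 7.1
scene dish 246 472.7 -169.8 295.8 122.1 81.66
```

View pics/crop.png

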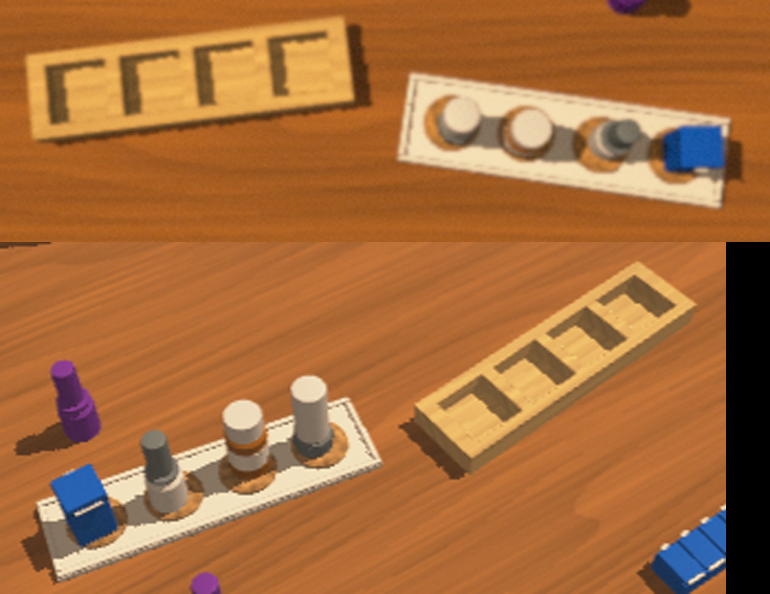

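The crop confirms the order in the dish: inhaler (grey foot), pill bottle (amber with label), nose spray (grey cap), blue box. The caddy wells are empty. Next I triangulate the corners across both views.

```bash
python3 - <<'E'
from h import *
T,S=[np.load(n+'.npy',allow_pickle=True).item() for n in('top','scene')]
t=lambda x,y:(x/2.2+120-.3,y/2.2+150-.3); s=lambda x,y:(x/2.2+100-.3,(y-242)/2.2+140-.3)
prs={'caddy RF':((345,17),(471,448)),'caddy LF':((27,56),(694,302)),'caddy RN':((354,101),(416,407)),
'dish LF':((411,74),(381,460)),'dish LN':((399,160),(348,400)),'dish RN':((720,206),(38,503)),'dish RF':((730,119),(58,578)),
'inhaler top':((464,112),(309,388)),'bottle top':((531,131),(243,414)),'spray top':((627,132),(154,440)),'box top':((0,0),(0,0))}
for k,(a,b) in prs.items():
    if a[0]: print(k,(1000*tri([(T,t(*a)),(S,s(*b))])).round(1))
print('dish',np.round(1000*np.mean([onz(T,t(*p),.010) for p in [(411,74),(399,160),(720,206),(730,119)]],0),1))
E
python3 -m pendant '[[-1,0,0,0,0,0,0.1]]'; python3 -c "
from h import *
s=r.read_state();print(R.from_quat(s['eef_rot']).as_matrix().round(3),s['joint_positions'].round(2))"
```

```text
caddy RF [601.7  32.2  36.6]
caddy LF [566.6 328.8  27.4]
caddy RN [525.6  23.7  19.9]
dish LF [552.8 -30.4   7.6]
dish LN [471.9 -18.6   1.9]
dish RN [ 429.3 -314.1    7.4]
dish RF [ 510.3 -327.1    6.5]
inhaler top [505.2 -73.7  90.6]
bottle top [ 490.4 -132.    77.8]
spray top [ 487.4 -211.    93.3]
dish [ 490.3 -172.7   10. ]
time: 0.22
ee_pos: [0.2265, 0.5823, 0.236]
eef_rot: [0.277, 0.961, -0.0, -0.0]
ft_force: [-0.1, -0.5, 0.4]
width: 0.0866
grip_force: 0.0
[[-0.846  0.533 -0.   ]
 [ 0.533  0.846 -0.001]
 [-0.    -0.001 -1.   ]] [-1.24  0.33 -0.04  1.46  0.01  1.35 -0.27]
```

```bash
cat >> h.py <<'E'
def go(x,y,z,deg):
    "print the row shift/turn taking the TCP (mm, tool down, tool y at angle deg) there from now"
    s=r.read_state(); Rc=R.from_quat(s['eef_rot']); a=np.radians(deg); yv=np.array([np.cos(a),np.sin(a),0]); zv=np.array([0,0,-1.])
    Rt=R.from_matrix(np.column_stack([np.cross(yv,zv),yv,zv]))
    d=Rc.inv().apply(np.array([x,y,z])/1000-s['ee_pos'])/.3; w=(Rc.inv()*Rt).as_rotvec()/np.radians(120)
    print('t',round(s['time'],2),'shift',d.round(4),'turn',w.round(4),'rows',np.linalg.norm(d)*.3/.0625,np.linalg.norm(w)*120/10.7)
E
python3 -c "
from h import *
go(500,176,330,6.9); go(360,340,330,6.9)"
```

```text
t 0.23 shift [-1.493  -0.661  -0.3125] turn [-4.000e-04  3.000e-04  4.244e-01] rows 7.979588496921195 4.759267748809304
t 0.23 shift [-0.8069 -0.4468 -0.3128] turn [-4.000e-04  3.000e-04  4.244e-01] rows 4.674914283827434 4.759267748809304
```

```bash
python3 -m pendant '[[-1,-0.8,-0.44,-0.31,0,0,0.424],[-1,-0.8,-0.44,-0.31,0,0,0.424],[-1,-0.8,-0.44,-0.31,0,0,0.424],[-1,-0.8,-0.44,-0.31,0,0,0.424],[-1,-0.8,-0.44,-0.31,0,0,0.424],[-1,-0.8,-0.44,-0.31,0,0,0.424]]'; python3 -c "
from h import *
go(480,176,330,6.9)"
```

```text
time: 0.98
ee_pos: [0.3622, 0.341, 0.3308]
eef_rot: [0.664, 0.748, 0.001, 0.0]
ft_force: [-0.5, 0.9, 0.2]
width: 0.0874
grip_force: 0.0
t 0.97 shift [-0.5924  0.3253  0.0024] turn [ 0.0008 -0.0007 -0.0012] rows 3.24402461874142 0.018241351554852087
```

```bash
python3 -m pendant '[[-1,-0.59,0.325,0,0,0,0],[-1,-0.59,0.325,0,0,0,0],[-1,-0.59,0.325,0,0,0,0],[-1,-0.59,0.325,0,0,0,0],[-1,-0.59,0.325,0,0,0,0]]'; python3 - <<'E'
from h import *
c=cam('wrist'); np.save('w1.npy',c,allow_pickle=True); save(c,'w1.png'); print(c['vfov'],ray(c,(280,210)))
go(470,-120,330,-8.3)
E
```

```text
time: 1.6
ee_pos: [0.4786, 0.1804, 0.329]
eef_rot: [0.662, 0.75, -0.0, -0.0]
ft_force: [-1.1, -0.5, -0.2]
width: 0.0873
grip_force: 0.0
63.41026955356827 (array([0.46961791, 0.25489635, 0.47698769]), array([ 0.04063938, -0.2702277 , -0.96197354]))
t 1.65 shift [-0.994  -0.1537 -0.0033] turn [-0.0005  0.      0.1297] rows 4.827835573041784 1.4548115124066188
```

View pics/w1.png

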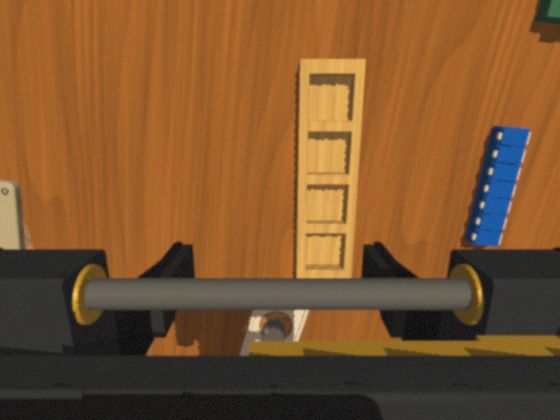

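The wrist view shows the four caddy wells, with rim corners near (300,59) and (365,59) and a right edge running down to (351,278). I'll check this against the top estimate, then move over the dish.

```bash
python3 -m pendant '[[-1,-0.99,-0.15,0,0,0,0.13],[-1,-0.99,-0.15,0,0,0,0.13],[-1,-0.99,-0.15,0,0,0,0.13],[-1,-0.99,-0.15,0,0,0,0.13],[-1,-0.99,-0.15,0,0,0,0.13],[-1,-0.99,-0.15,0,0,0,0.13]]'; python3 - <<'E'
from h import *
c=np.load('w1.npy',allow_pickle=True).item()
for p in [(300,59),(365,59),(351,278),(297,278)]: print((1000*onz(c,p,.026)).round(1))
T=np.load('top.npy',allow_pickle=True).item()
# caddy prediction
a=np.radians(6.9);ex=np.array([np.cos(a),np.sin(a)]);ey=np.array([-np.sin(a),np.cos(a)])
o=np.array([545.6,176])
for sx,sy in[(-40,150),(40,150),(40,-150),(-40,-150)]:
    P=o+sx*ex+sy*ey; print(P.round(0),proj(c,[*(P/1000),.026]).round(0),proj(T,[*(P/1000),.026]).round(0))
go(470,-300,330,-8.3)
E
```

```text
time: 2.4
ee_pos: [0.4707, -0.122, 0.3297]
eef_rot: [0.758, 0.652, 0.0, 0.0]
ft_force: [0.6, 1.2, 0.7]
width: 0.0871
grip_force: 0.0
[488.3 322.3  26. ]
[567.4 332.3  26. ]
[604.8  39.   26. ]
[526.6  29.   26. ]
[488. 320.] [[299.  61.]] [[135. 213.]]
[567. 330.] [[365.  61.]] [[132. 175.]]
[603.  32.] [[349. 282.]] [[276. 158.]]
[524.  22.] [[295. 282.]] [[281. 196.]]
t 2.4 shift [-0.587   0.0867 -0.001 ] turn [ 0.0002 -0.0001 -0.0028] rows 2.848364454045325 0.031049150119114334
```

```bash
python3 -m pendant '[[-1,-0.587,0.087,0,0,0,0],[-1,-0.587,0.087,0,0,0,0],[-1,-0.587,0.087,0,0,0,0],[-1,-0.587,0.087,0,0,0,0],[-1,-0.587,0.087,0,0,0,0]]'; python3 - <<'E'
from h import *
c=cam('wrist'); np.save('w2.npy',c,allow_pickle=True); save(c,'w2.png')
E
python3 -m pendant '[[-1,-0.1,0.23,0,0,0,0],[-1,-0.1,0.23,0,0,0,0],[-1,-0.1,0.23,0,0,0,0]]'; python3 - <<'E'
from h import *
c=cam('wrist'); np.save('w3.npy',c,allow_pickle=True); save(c,'w3.png')
E
```

```text
time: 3.02
ee_pos: [0.4723, -0.2957, 0.3288]
eef_rot: [0.756, 0.654, 0.0, -0.001]
ft_force: [-0.2, -0.1, -0.6]
width: 0.0871
grip_force: 0.0
time: 3.45
ee_pos: [0.5362, -0.3363, 0.3284]
eef_rot: [0.756, 0.654, -0.0, -0.001]
ft_force: [-0.1, 0.2, 0.8]
width: 0.0872
grip_force: 0.0
```

View pics/w2.png

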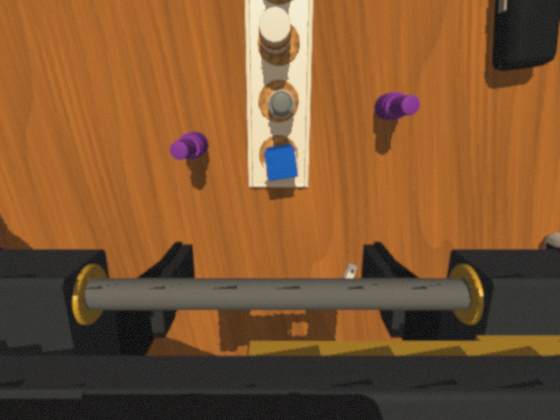

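View pics/w3.png

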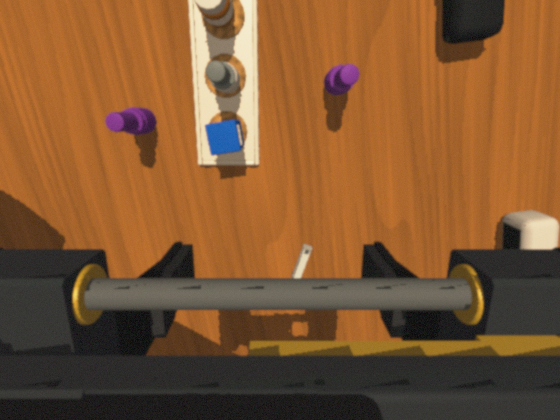

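w2 shows the box top at (281,163), the grey cap at (280,103), the bottle cap at (274,26), the dish's right end corners at (249,187) and (309,187), and purple decoys at (190,146) and (398,105). w3 shows the box at (225,137), the grey cap at (220,73) and the bottle at (213,3).

```bash
cat > box.py <<'E'
from h import *
def blue(c,roi,z=.069):
    x0,y0,x1,y1=roi; h=cv2.cvtColor(c['pixels'],cv2.COLOR_RGB2HSV)[y0:y1,x0:x1]
    m=((h[...,0]>100)&(h[...,0]<125)&(h[...,1]>120)).astype(np.uint8)
    cc=max(cv2.findContours(m,0,2)[0],key=cv2.contourArea)[:,0]+[x0,y0]
    P=np.array([onz(c,p,z)[:2] for p in cc])*1000
    rect=cv2.minAreaRect(P.astype(np.float32)); mm=cc.mean(0); return np.array(rect[0]).round(1),np.array(rect[1]).round(1),round(rect[2],1),cv2.minAreaRect(cc.astype(np.float32))[0]
E
python3 - <<'E'
from box import *
T,S,A,B=[np.load(n+'.npy',allow_pickle=True).item() for n in('top','scene','w2','w3')]
ba=blue(A,(255,135,305,185));bb=blue(B,(195,110,250,165));print(ba);print(bb)
print('box top',(1000*tri([(A,ba[3]),(B,bb[3])])).round(1))
tc=lambda x,y:(x/2.2+120-.3,y/2.2+150-.3); s=lambda x,y:(x/2.2+100-.3,(y-242)/2.2+140-.3)
for k,p,q,t,sc in[('spray',(280,103),(219.5,73),(627,132),(154,437)),('bottle',(274,21),(211,2),(531,131),(243,411))]:
    print(k,(1000*tri([(A,p),(B,q)])).round(1),(1000*tri([(A,p),(B,q),(T,tc(*t)),(S,s(*sc))])).round(1))
for c,l in((A,[(249,187),(309,187)]),(B,[(198,164),(259,164)])):
    for p in l: print('dish end',(1000*onz(c,p,.010)).round(1))
for n,c,p,z in[('pad box',A,(281,157),.01),('pad spray',A,(280,102),.01),('pad bottle',A,(278,42),.01)]: print(n,(1000*onz(c,p,z)).round(1))
# inhaler top using top view at z=.090
print('inh',(1000*onz(T,tc(464,112),.09)).round(1),'bot',(1000*onz(T,tc(531,131),.082)).round(1),'spr',(1000*onz(T,tc(627,132),.098)).round(1))
E
```

```text
(array([ 478.1, -277. ]), array([34.2, 39.2]), 0.3, (280.3399963378906, 161.87998962402344))
(array([ 480.5, -279. ]), array([38.2, 36. ]), 0.3, (224.0270233154297, 136.66217041015625))
box top [ 477.7 -279.3   52.3]
spray [ 487.5 -209.3   65.8] [ 488.3 -211.    95.7]
bottle [ 490.9 -124.2   40.8] [ 491.5 -133.    79.1]
dish end [ 429.  -313.4   10. ]
dish end [ 512.2 -325.3   10. ]
dish end [ 428.5 -312.3   10. ]
dish end [ 511.5 -324.3   10. ]
pad box [ 479.2 -278.3   10. ]
pad spray [ 487.9 -207.    10. ]
pad bottle [ 495.5 -135.4   10. ]
inh [505.  -74.4  90. ] bot [ 489.6 -132.1   82. ] spr [ 486.9 -209.8   98. ]
```

Everything agrees: the tops match their text heights, the dish centre is about (492,-171) mm at -8.2°, and the box sides are at about 0.3°. I'm going for the box first.

```bash
python3 -c "
from h import *
go(479,-278,150,0.3)"
```

```text
t 3.5 shift [ 0.166  -0.2138  0.5977] turn [-0.0003 -0.0003 -0.0722] rows 3.14952012138859 0.8093322132157725
```

```bash
python3 -m pendant '[[-1,0.166,-0.214,0.598,0,0,-0.072],[-1,0.166,-0.214,0.598,0,0,-0.072],[-1,0.166,-0.214,0.598,0,0,-0.072],[-1,0.166,-0.214,0.598,0,0,-0.072],[-1,0.166,-0.214,0.598,0,0,-0.072],[-1,0.166,-0.214,0.598,0,0,-0.072]]'; python3 -c "
from h import *
c=cam('wrist'); np.save('w4.npy',c,allow_pickle=True); save(c,'w4.png')
go(479,-278,51,0.3)"
```

```text
time: 4.25
ee_pos: [0.4802, -0.2804, 0.1524]
eef_rot: [0.706, 0.708, 0.001, 0.002]
ft_force: [-0.6, -0.7, 0.3]
width: 0.0872
grip_force: 0.0
t 4.3 shift [ 0.0086 -0.0043  0.3369] turn [ 0.0015  0.0006 -0.0011] rows 1.6179250009570763 0.0220178132470121
```

View pics/w4.png

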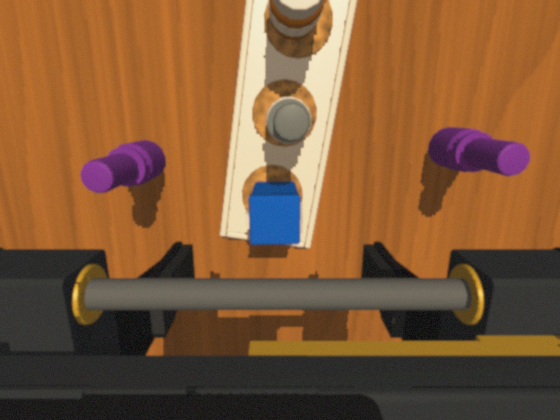

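w4 is a close view: box lid at (250..299, 197..244) square to the fingers, grey cap at (290,120), bottle at (297,10), and purple sprays at (105,170) and (505,155), outside the fingers.

```bash
python3 - <<'E'
from h import *
A,B,D=[np.load(n+'.npy',allow_pickle=True).item() for n in('w2','w3','w4')]
print('box',(1000*tri([(A,(281,163)),(D,(274.5,222))])).round(1),(1000*onz(D,(274.5,222),.069)).round(1))
print('spray',(1000*tri([(A,(280,103)),(D,(290,120))])).round(1),(1000*onz(D,(290,120),.098)).round(1))
for p in [(250,200),(299,200),(299,244),(250,244)]: print((1000*onz(D,p,.069)).round(1))
E
```

```text
box [ 478.6 -276.8   79.1] [ 478.4 -280.1   69. ]
spray [ 487.6 -209.7   75.4] [ 487.3 -209.    98. ]
[ 461.2 -264.    69. ]
[ 495.6 -263.8   69. ]
[ 496.3 -296.9   69. ]
[ 460.6 -297.    69. ]
```

```bash
python3 -m pendant '[[-1,0.003,-0.005,0.15,0,0,0],[-1,0.003,-0.005,0.3,0,0,0],[-1,0.003,-0.005,0.337,0,0,0],[-1,0.003,-0.005,0.337,0,0,0],[0.5,0.003,-0.005,0.337,0,0,0],[0.5,0.003,-0.005,0.337,0,0,0],[0.5,0.003,-0.005,0.337,0,0,0],[0.5,0.003,-0.005,0.337,0,0,0]]' 15; python3 -m pendant '[[0.5,0,0,0,0,0,0],[0.5,0,0,0,0,0,0],[0.5,0,0,-0.1,0,0,0],[0.5,0,0,-0.1,0,0,0]]'
```

```text
time: 5.3
ee_pos: [0.4773, -0.2786, 0.0493]
eef_rot: [0.706, 0.708, 0.0, 0.0]
ft_force: [0.4, 0.4, -0.2]
width: 0.055
grip_force: 0.0
time: 5.8
ee_pos: [0.4781, -0.2793, 0.0806]
eef_rot: [0.706, 0.708, 0.001, 0.001]
ft_force: [1.1, -0.0, -1.1]
width: 0.0358
grip_force: 15.0
```

```bash
python3 -m pendant '[[1,0,0,-0.2,0,0,0],[1,0,0,-0.4,0,0,0],[1,0,0,-0.4,0,0,0],[1,0.2,0,-0.4,0,0,0],[1,0.4,0,-0.4,0,0,0],[1,0.6,0,-0.4,0,0,0],[1,0.8,0,-0.4,0,0,0],[1,0.9,0,-0.4,0,0,0]]' 20; python3 -c "
from h import *
go(533.4,281.3,200,6.9)"
```

```text
time: 6.8
ee_pos: [0.4753, -0.0048, 0.1979]
eef_rot: [0.704, 0.71, -0.0, -0.001]
ft_force: [0.9, -0.9, -1.0]
width: 0.0361
grip_force: 20.0
t 6.8 shift [ 0.9521  0.2008 -0.0067] turn [-0.0007 -0.0004 -0.0539] rows 4.670570692263092 0.6040475035515176
```

```bash
python3 -m pendant '[[1,0.2,0.05,0,0,0,-0.054],[1,0.4,0.1,0,0,0,-0.054],[1,0.6,0.15,0,0,0,-0.054],[1,0.8,0.2,0,0,0,-0.054],[1,0.952,0.2,0,0,0,-0.054],[1,0.952,0.2,0.1,0,0,-0.054],[1,0.952,0.2,0.3,0,0,-0.054],[1,0.952,0.2,0.3,0,0,-0.054]]'; python3 -c "
from h import *
go(533.4,281.3,60,6.9)"
```

```text
time: 7.8
ee_pos: [0.532, 0.2756, 0.104]
eef_rot: [0.665, 0.747, -0.005, -0.001]
ft_force: [0.4, -0.7, 0.0]
width: 0.0355
grip_force: 20.0
t 7.8 shift [0.0192 0.008  0.1465] turn [-0.0042  0.0022 -0.002 ] rows 0.7100425622158523 0.05774560104262601
```

```bash
python3 -m pendant '[[1,0,0,0,0,0,0],[1,0,0,0,0,0,0]]'; python3 -c "
from h import *
c=cam('wrist'); np.save('w5.npy',c,allow_pickle=True); save(c,'w5.png')
c=cam('scene'); cv2.imwrite('pics/s5.png',cv2.resize(c['pixels'][90:270,230:450],None,fx=3,fy=3)[:,:,::-1])
go(533.4,281.3,60,6.9);go(533.4,281.3,45,6.9)"
```

```text
time: 8.05
ee_pos: [0.5366, 0.2777, 0.1113]
eef_rot: [0.665, 0.747, 0.002, 0.0]
ft_force: [-1.0, -0.7, -0.2]
width: 0.0358
grip_force: 20.0
t 8.15 shift [ 0.013  -0.0085  0.1694] turn [ 0.0011 -0.0008 -0.0021] rows 0.8167664701107128 0.02813805299370591
t 8.15 shift [ 0.0129 -0.0087  0.2194] turn [ 0.0011 -0.0008 -0.0021] rows 1.055986670000225 0.02813805299370591
```

View pics/s5.png

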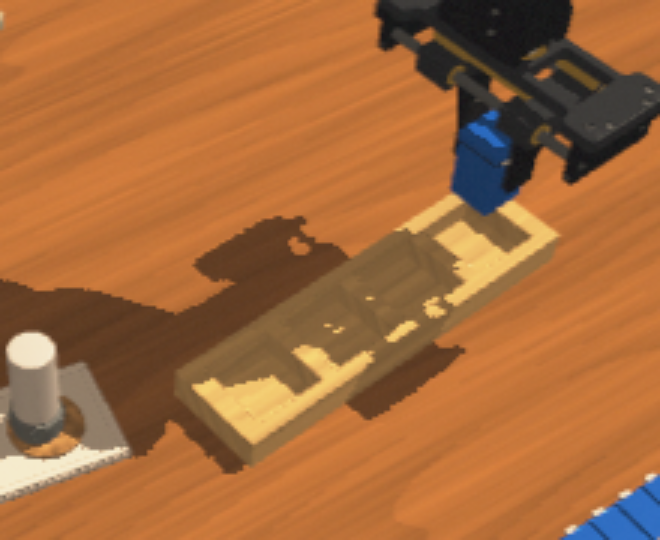

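The box hangs upright over the leftmost well. Lowering it.

```bash
python3 -m pendant '[[1,0.013,-0.009,0.05,0,0,0],[1,0.013,-0.009,0.14,0,0,0],[1,0.013,-0.009,0.17,0,0,0],[1,0.013,-0.009,0.19,0,0,0],[1,0.013,-0.009,0.205,0,0,0],[1,0.013,-0.009,0.212,0,0,0],[1,0.013,-0.009,0.212,0,0,0]]'; python3 -c "
from h import *
go(533.4,281.3,45,6.9)"
```

```text
time: 9.02
ee_pos: [0.5324, 0.2808, 0.0457]
eef_rot: [0.665, 0.747, 0.0, 0.0]
ft_force: [-0.2, -1.0, 0.5]
width: 0.0358
grip_force: 20.0
t 9.03 shift [0.0013 0.0034 0.0022] turn [ 0.0002 -0.0001 -0.0021] rows 0.020287583216610793 0.02347664859004524
```

```bash
python3 -m pendant '[[1,0,0,0.004,0,0,0],[1,0,0,0.004,0,0,0],[-0.4,0,0,0.004,0,0,0],[-0.4,0,0,0.004,0,0,0],[-0.4,0,0,0.004,0,0,0],[-0.4,0,0,-0.2,0,0,0],[-0.4,0,0,-0.45,0,0,0],[-0.4,0,0,-0.45,0,0,0]]'; python3 -c "
from h import *
c=cam('wrist'); np.save('w6.npy',c,allow_pickle=True); save(c,'w6.png')
go(487.5,11,200,-8.2)"
```

```text
time: 10.02
ee_pos: [0.5342, 0.2814, 0.185]
eef_rot: [0.665, 0.747, 0.003, 0.001]
ft_force: [0.1, 1.0, -0.4]
width: 0.0606
grip_force: 0.0
t 10.07 shift [-0.8774 -0.2573 -0.0563] turn [ 0.002  -0.0018  0.1237] rows 4.396972649143984 1.3879489544744916
```

View pics/w6.png

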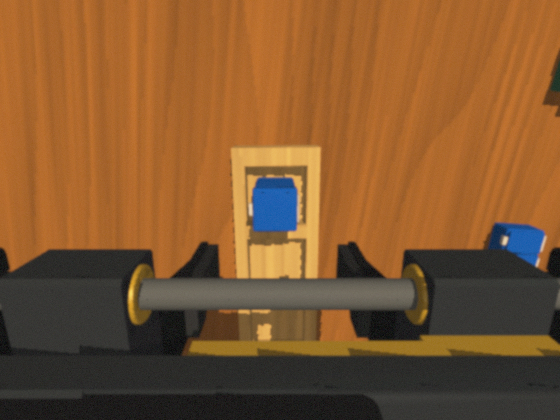

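The box stands in the leftmost well at (274,205). Next is the nose spray with the grey cap.

```bash
python3 -m pendant '[[-1,-0.877,-0.257,-0.05,0,0,0.124],[-1,-0.877,-0.257,-0.05,0,0,0.124],[-1,-0.877,-0.257,-0.05,0,0,0.124],[-1,-0.877,-0.257,-0.05,0,0,0.124],[-1,-0.877,-0.257,-0.05,0,0,0.124],[-1,-0.877,-0.257,-0.05,0,0,0.124]]'; python3 -c "
from h import *
go(487.4,-209.5,160,-8.2)"
```

```text
time: 10.82
ee_pos: [0.4857, 0.0093, 0.1948]
eef_rot: [0.757, 0.654, -0.0, -0.0]
ft_force: [-0.1, 0.2, -0.1]
width: 0.0871
grip_force: 0.0
t 10.82 shift [-0.7209  0.1118  0.1158] turn [-0.0003 -0.0001 -0.0014] rows 3.545708430632182 0.016406307184129092
```

```bash
python3 -m pendant '[[-1,-0.721,0.112,0.116,0,0,0],[-1,-0.721,0.112,0.116,0,0,0],[-1,-0.721,0.112,0.116,0,0,0],[-1,-0.721,0.112,0.116,0,0,0],[-1,-0.721,0.112,0.116,0,0,0],[-1,-0.721,0.112,0.116,0,0,0]]'; python3 -c "
from h import *
c=cam('wrist'); np.save('w7.npy',c,allow_pickle=True); save(c,'w7.png')
go(487.4,-209.5,72,-8.2)"
```

```text
time: 11.58
ee_pos: [0.4892, -0.2065, 0.1599]
eef_rot: [0.755, 0.655, -0.0, -0.0]
ft_force: [-0.6, 0.8, -0.4]
width: 0.0871
grip_force: 0.0
t 11.62 shift [-0.0116 -0.0045  0.2937] turn [-0.0004 -0.0002  0.0012] rows 1.4109295800777937 0.014086838400856361
```

View pics/w7.png

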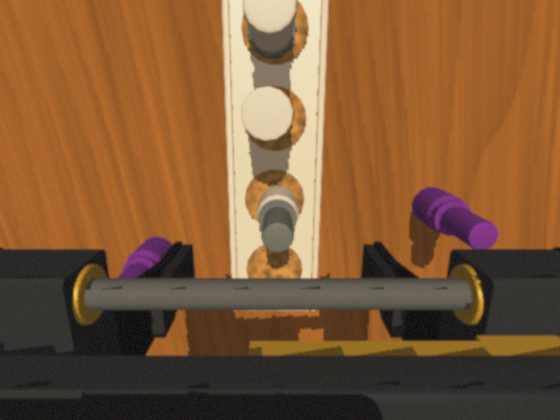

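w7 shows the grey cap at (277,235), the bottle cap at (267,113) and the inhaler top at (270,8). The left purple spray at (150,255) is close to a finger, so I'm checking that clearance.

```bash
python3 - <<'E'
from h import *
T,A,D,E=[np.load(n+'.npy',allow_pickle=True).item() for n in('top','w2','w4','w7')]
print('purple top w2',(1000*onz(A,(180,150),.088)).round(0),'w4',(1000*onz(D,(99,175),.088)).round(0),'base',(1000*onz(D,(150,158),.01)).round(0))
print('purple R w7',(1000*onz(E,(482,233),.088)).round(0))
print('spray',(1000*onz(E,(277.5,236),.098)).round(1),(1000*tri([(E,(277.5,236)),(A,(280,103)),(D,(290,120))])).round(1))
print('bottle',(1000*onz(E,(267,113),.082)).round(1),'inh',(1000*onz(E,(270,8),.090)).round(1))
E
```

```text
purple top w2 [ 368. -245.   88.] w4 [ 368. -243.   88.] base [ 372. -242.   10.]
purple R w7 [ 627. -230.   88.]
spray [ 488.7 -208.8   98. ] [ 487.6 -210.    93.9]
bottle [ 492.8 -130.9   82. ] inh [503.2 -74.   90. ]
```

```bash
python3 -m pendant '[[-1,-0.01,-0.004,0.1,0,0,0],[-1,-0.01,-0.004,0.25,0,0,0],[-1,-0.01,-0.004,0.293,0,0,0],[-1,-0.01,-0.004,0.293,0,0,0],[1,-0.01,-0.004,0.293,0,0,0],[1,-0.01,-0.004,0.293,0,0,0],[1,-0.01,-0.004,0.293,0,0,0],[1,-0.01,-0.004,0.293,0,0,0]]' 15; python3 -m pendant '[[1,0,0,0,0,0,0],[1,0,0,0,0,0,0],[1,0,0,0,0,0,0],[1,0,0,0,0,0,0],[1,0,0,0,0,0,0]]'
```

```text
time: 12.62
ee_pos: [0.487, -0.2112, 0.073]
eef_rot: [0.756, 0.655, 0.0, 0.0]
ft_force: [0.1, -0.7, 0.1]
width: 0.0547
grip_force: 0.0
time: 13.25
ee_pos: [0.4868, -0.2112, 0.0726]
eef_rot: [0.756, 0.655, -0.0, -0.0]
ft_force: [0.2, 0.7, -1.3]
width: 0.0215
grip_force: 15.0
```

```bash
python3 -m pendant '[[1,0,0,-0.1,0,0,0],[1,0,0,-0.3,0,0,0],[1,0,0,-0.44,0,0,0],[1,0.1,0,-0.44,0,0,0],[1,0.3,0,-0.44,0,0,0],[1,0.5,0,-0.44,0,0,0],[1,0.65,0,-0.44,0,0,0],[1,0.7,0,-0.44,0,0,0]]' 20; python3 -c "
from h import *
go(541.8,211.8,200,6.9)"
```

```text
time: 14.25
ee_pos: [0.517, -0.0001, 0.2046]
eef_rot: [0.755, 0.656, 0.0, -0.0]
ft_force: [-0.2, -0.9, -0.1]
width: 0.0218
grip_force: 20.0
t 14.25 shift [ 0.711  -0.0161  0.0157] turn [-1.00e-04 -3.00e-04 -1.24e-01] rows 3.4146895388145877 1.390290120436022
```

```bash
python3 -m pendant '[[1,0.2,-0.016,0.015,0,0,-0.124],[1,0.4,-0.016,0.015,0,0,-0.124],[1,0.6,-0.016,0.015,0,0,-0.124],[1,0.711,-0.016,0.015,0,0,-0.124],[1,0.711,-0.016,0.1,0,0,-0.124],[1,0.711,-0.016,0.2,0,0,-0.124],[1,0.711,-0.016,0.25,0,0,-0.124],[1,0.711,-0.016,0.25,0,0,-0.124]]'; python3 -c "
from h import *
go(541.8,211.8,69,6.9)
c=cam('scene'); np.save('s8.npy',c,allow_pickle=True); cv2.imwrite('pics/s8.png',cv2.resize(c['pixels'][90:270,230:450],None,fx=3,fy=3)[:,:,::-1])"
```

```text
time: 15.25
ee_pos: [0.5425, 0.2076, 0.1292]
eef_rot: [0.665, 0.747, -0.001, -0.0]
ft_force: [-0.9, 0.4, 0.0]
width: 0.0215
grip_force: 20.0
t 15.25 shift [ 0.0144 -0.0004  0.2006] turn [-0.0006  0.0005 -0.0025] rows 0.9654109847730931 0.029348807449660293
```

View pics/s8.png

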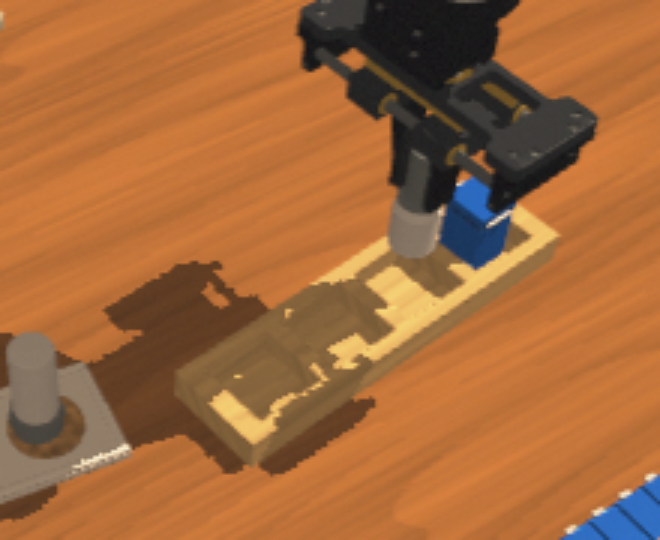

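The spray hangs upright over the second well from the left. Lowering it.

```bash
python3 -m pendant '[[1,0.01,0,0.05,0,0,0],[1,0.01,0,0.12,0,0,0],[1,0.01,0,0.16,0,0,0],[1,0.01,0,0.18,0,0,0],[1,0.01,0,0.196,0,0,0],[1,0.01,0,0.196,0,0,0],[1,0.01,0,0.2,0,0,0],[1,0.01,0,0.2,0,0,0]]'; python3 -c "
from h import *
go(541.8,211.8,68.5,6.9)"
```

```text
time: 16.3
ee_pos: [0.5425, 0.2115, 0.07]
eef_rot: [0.665, 0.747, 0.0, 0.0]
ft_force: [-0.3, -0.3, -1.0]
width: 0.0214
grip_force: 20.0
t 16.3 shift [ 0.0013 -0.0021  0.0049] turn [ 0.0002 -0.0001 -0.002 ] rows 0.026379724274716212 0.023105583645406318
```

```bash
python3 -m pendant '[[1,0,0,0.006,0,0,0],[1,0,0,0.006,0,0,0],[-0.2,0,0,0.006,0,0,0],[-0.2,0,0,0.006,0,0,0],[-0.2,0,0,0.006,0,0,0],[-0.2,0,0,-0.1,0,0,0],[-0.2,0,0,-0.3,0,0,0],[-0.2,0,0,-0.43,0,0,0]]'; python3 -c "
from h import *
go(492,0,190,-8.2)"
```

```text
time: 17.3
ee_pos: [0.5429, 0.2114, 0.2013]
eef_rot: [0.665, 0.747, 0.001, 0.0]
ft_force: [1.5, 0.3, 0.0]
width: 0.0519
grip_force: 0.0
t 17.3 shift [-0.6803 -0.2499  0.0366] turn [ 0.0008 -0.0005  0.1236] rows 3.4830247156006098 1.3859788810318767
```

```bash
python3 -m pendant '[[-1,-0.68,-0.25,0.036,0,0,0.124],[-1,-0.68,-0.25,0.036,0,0,0.124],[-1,-0.68,-0.25,0.036,0,0,0.124],[-1,-0.68,-0.25,0.036,0,0,0.124],[-1,-0.68,-0.25,0.036,0,0,0.124]]'; python3 -c "
from h import *
go(492,-131,160,-8.2)
c=cam('scene'); np.save('s9.npy',c,allow_pickle=True); cv2.imwrite('pics/s9.png',cv2.resize(c['pixels'][130:300,80:440],None,fx=2.2,fy=2.2)[:,:,::-1])"
```

```text
time: 17.92
ee_pos: [0.491, -0.0023, 0.188]
eef_rot: [0.757, 0.653, 0.0, -0.0]
ft_force: [-0.0, 1.1, 0.4]
width: 0.0859
grip_force: 0.0
t 17.93 shift [-0.4239  0.0666  0.0929] turn [-0.     -0.0006 -0.0023] rows 2.1072644772003706 0.026242226731121063
```

View pics/s9.png

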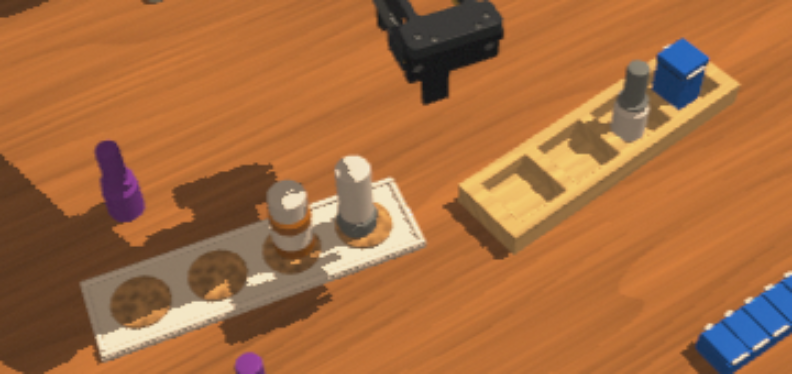

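Box and spray stand properly in their wells. Next is the bottle.

```bash
python3 -m pendant '[[-1,-0.424,0.066,0.093,0,0,0],[-1,-0.424,0.066,0.093,0,0,0],[-1,-0.424,0.066,0.093,0,0,0],[-1,-0.424,0.066,0.093,0,0,0],[-1,-0.424,0.066,0.093,0,0,0]]'; python3 -c "
from h import *
go(491.5,-132,65,-8.2)"
```

```text
time: 18.6
ee_pos: [0.4935, -0.1266, 0.1601]
eef_rot: [0.755, 0.656, 0.0, -0.0]
ft_force: [0.3, -0.3, 0.0]
width: 0.0869
grip_force: 0.0
t 18.6 shift [-0.0188 -0.0042  0.3169] turn [ 0.     -0.0002  0.0012] rows 1.5241406985500958 0.013541426819630902
```

```bash
python3 -m pendant '[[-1,0,0,0.15,0,0,0],[-1,0,0,0.15,0,0,0],[-1,0,0,0.15,0,0,0]]'; python3 -c "
from h import *
c=cam('wrist'); np.save('w10.npy',c,allow_pickle=True); save(c,'w10.png')
go(491.5,-132,65,-8.2)"
```

```text
time: 18.98
ee_pos: [0.4935, -0.1282, 0.1162]
eef_rot: [0.756, 0.655, 0.0, 0.0]
ft_force: [0.2, -0.0, 0.3]
width: 0.0872
grip_force: 0.0
t 19.02 shift [-0.0132 -0.006   0.1716] turn [ 0.0008 -0.0002  0.0001] rows 0.8266349145827032 0.008908098667765306
```

View pics/w10.png

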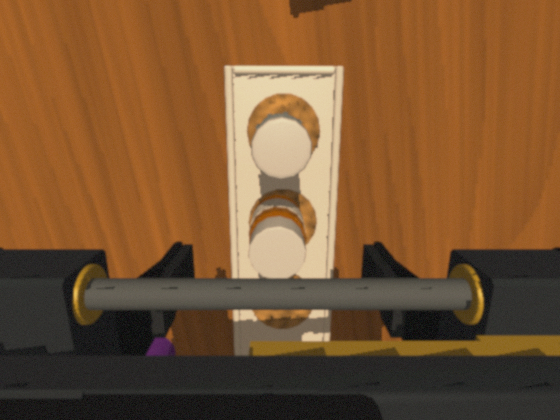

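w10 shows the bottle cap top at (277,250) with amber below it, and the inhaler top at (281,147).

```bash
python3 - <<'E'
from h import *
E,F=[np.load(n+'.npy',allow_pickle=True).item() for n in('w7','w10')]
print('bottle',(1000*onz(F,(277,250),.082)).round(1),(1000*tri([(F,(277,250)),(E,(267,113))])).round(1))
print('inh',(1000*onz(F,(281,147),.090)).round(1),(1000*tri([(F,(281,147)),(E,(270,8))])).round(1))
go(492,-132,65,-8.2)
E
```

```text
bottle [ 493.  -128.8   82. ] [ 492.7 -130.9   77.1]
inh [503.4 -70.3  90. ] [503.4 -71.3  79.6]
t 19.02 shift [-0.013  -0.0043  0.1716] turn [ 0.0008 -0.0002  0.0001] rows 0.826324674907564 0.008908098667765306
```

```bash
python3 -m pendant '[[-1,-0.006,-0.002,0.1,0,0,0],[-1,-0.006,-0.002,0.171,0,0,0],[-1,-0.006,-0.002,0.171,0,0,0],[1,-0.006,-0.002,0.171,0,0,0],[1,-0.006,-0.002,0.171,0,0,0],[1,-0.006,-0.002,0.171,0,0,0],[1,-0.006,-0.002,0.171,0,0,0],[1,-0.006,-0.002,0.171,0,0,0]]' 15; python3 -m pendant '[[1,0,0,0,0,0,0],[1,0,0,0,0,0,0],[1,0,0,0,0,0,0]]'
```

```text
time: 20.02
ee_pos: [0.492, -0.1303, 0.0638]
eef_rot: [0.756, 0.655, 0.0, -0.0]
ft_force: [-0.6, -0.2, -0.5]
width: 0.0446
grip_force: 0.0
time: 20.4
ee_pos: [0.4921, -0.1304, 0.0637]
eef_rot: [0.756, 0.655, 0.0, 0.0]
ft_force: [0.7, -1.6, -0.2]
width: 0.0366
grip_force: 15.0
```

The width of 36.6 mm suggests the tips are pinching the body edge (38), not the cap (34). I'll regrip higher so only the cap is held.

```bash
python3 -m pendant '[[0,0,0,0,0,0,0],[0,0,0,0,0,0,0],[0,0,0,-0.033,0,0,0],[0,0,0,-0.033,0,0,0],[1,0,0,-0.033,0,0,0],[1,0,0,-0.033,0,0,0],[1,0,0,-0.033,0,0,0],[1,0,0,-0.033,0,0,0]]' 15; python3 -m pendant '[[1,0,0,0,0,0,0],[1,0,0,0,0,0,0]]'
```

```text
time: 21.4
ee_pos: [0.492, -0.1303, 0.0735]
eef_rot: [0.756, 0.655, -0.0, -0.0]
ft_force: [0.1, 1.1, 0.6]
width: 0.0336
grip_force: 15.0
time: 21.65
ee_pos: [0.4919, -0.1303, 0.0735]
eef_rot: [0.756, 0.655, -0.0, -0.0]
ft_force: [1.1, 0.3, 0.3]
width: 0.0333
grip_force: 15.0
```

```bash
python3 -m pendant '[[1,0,0,-0.1,0,0,0],[1,0,0,-0.3,0,0,0],[1,0,0,-0.42,0,0,0],[1,0.1,0,-0.42,0,0,-0.06],[1,0.3,0,-0.42,0,0,-0.124],[1,0.5,0,-0.42,0,0,-0.124],[1,0.6,0,-0.42,0,0,-0.124],[1,0.6,0,-0.42,0,0,-0.124]]' 20; python3 -c "
from h import *
go(550.2,142.2,180,6.9)"
```

```text
time: 22.65
ee_pos: [0.5177, 0.0505, 0.1993]
eef_rot: [0.663, 0.748, -0.0, -0.0]
ft_force: [-0.0, -0.1, -0.1]
width: 0.0335
grip_force: 20.0
t 22.65 shift [0.2904 0.1443 0.0643] turn [-0.0002  0.0001  0.0001] rows 1.5867528802953217 0.0027737282589870424
```

```bash
python3 -m pendant '[[1,0.15,0.08,0.064,0,0,0],[1,0.29,0.144,0.064,0,0,0],[1,0.29,0.144,0.064,0,0,0],[1,0.29,0.144,0.15,0,0,0],[1,0.29,0.144,0.25,0,0,0],[1,0.29,0.144,0.25,0,0,0],[1,0.29,0.144,0.25,0,0,0]]'; python3 -c "
from h import *
go(550.2,142.2,69.5,6.9)"
```

```text
time: 23.52
ee_pos: [0.5512, 0.1382, 0.1259]
eef_rot: [0.665, 0.746, 0.0, 0.0]
ft_force: [-0.1, -0.5, -1.1]
width: 0.0332
grip_force: 20.0
t 23.52 shift [ 0.0135 -0.0021  0.1879] turn [ 0.0006 -0.     -0.0027] rows 0.9043000651353332 0.031178066276727284
```

```bash
python3 -m pendant '[[1,0.012,-0.002,0.05,0,0,0],[1,0.012,-0.002,0.12,0,0,0],[1,0.012,-0.002,0.15,0,0,0],[1,0.012,-0.002,0.17,0,0,0],[1,0.012,-0.002,0.18,0,0,0],[1,0.012,-0.002,0.184,0,0,0],[1,0.012,-0.002,0.184,0,0,0],[1,0.012,-0.002,0.184,0,0,0]]'; python3 -c "
from h import *
go(550.2,142.2,69.5,6.9)"
```

```text
time: 24.52
ee_pos: [0.5498, 0.1428, 0.0697]
eef_rot: [0.665, 0.747, 0.0, 0.0]
ft_force: [-0.0, -0.1, -1.2]
width: 0.0331
grip_force: 20.0
t 24.52 shift [-0.0022  0.0012  0.0007] turn [ 0.0002 -0.0001 -0.0021] rows 0.01273520893102268 0.023177813092605026
```

```bash
python3 -m pendant '[[1,0,0,0.003,0,0,0],[1,0,0,0.003,0,0,0],[-0.3,0,0,0.003,0,0,0],[-0.3,0,0,0.003,0,0,0],[-0.3,0,0,0.003,0,0,0],[-0.3,0,0,-0.1,0,0,0],[-0.3,0,0,-0.28,0,0,0],[-0.3,0,0,-0.28,0,0,0]]'; python3 -c "
from h import *
go(503.5,-71.5,155,-8.2)"
```

```text
time: 25.52
ee_pos: [0.5518, 0.143, 0.1571]
eef_rot: [0.665, 0.747, 0.003, 0.001]
ft_force: [0.2, 0.4, -0.4]
width: 0.0569
grip_force: 0.0
t 25.52 shift [-0.6918 -0.2425  0.0039] turn [ 0.0027 -0.0015  0.1236] rows 3.51858882264857 1.3865269696300817
```

```bash
python3 -m pendant '[[-1,-0.692,-0.242,0,0,0,0.124],[-1,-0.692,-0.242,0,0,0,0.124],[-1,-0.692,-0.242,0,0,0,0.124],[-1,-0.692,-0.242,0,0,0,0.124],[-1,-0.692,-0.242,0.1,0,0,0.124],[-1,-0.692,-0.242,0.1,0,0,0.124],[-1,-0.692,-0.242,0.1,0,0,0.124]]'; python3 -c "
from h import *
c=cam('wrist'); np.save('w11.npy',c,allow_pickle=True)
c=c['pixels'];h=cv2.cvtColor(c,cv2.COLOR_RGB2HSV); cv2.imwrite('pics/w11.png',c[:,:,::-1])
go(503.5,-71,64,-8.2)"
```

```text
time: 26.4
ee_pos: [0.5017, -0.0717, 0.1238]
eef_rot: [0.756, 0.655, -0.0, 0.0]
ft_force: [0.2, 0.1, -0.0]
width: 0.087
grip_force: 0.0
t 26.45 shift [0.0025 0.0047 0.2002] turn [0.0002 0.     0.0001] rows 0.9611552694177706 0.0030086525091784885
```

View pics/w11.png

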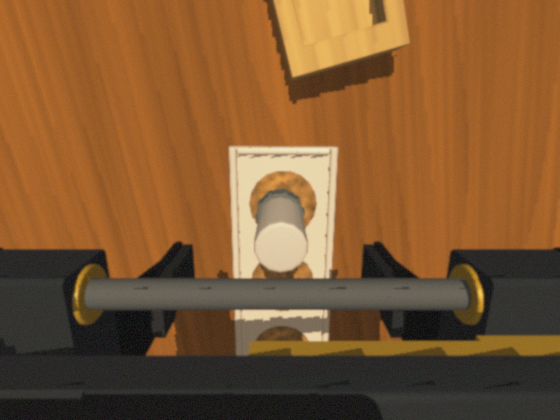

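w11 shows the inhaler top at (280,246), centred between the fingers.

```bash
python3 -c "
from h import *
E,F=[np.load(n+'.npy',allow_pickle=True).item() for n in('w11','w10')]
print((1000*onz(E,(280,246),.09)).round(1),(1000*tri([(E,(280,246)),(F,(281,147))])).round(1))"
python3 -m pendant '[[-1,0.002,0.004,0.1,0,0,0],[-1,0.002,0.004,0.199,0,0,0],[-1,0.002,0.004,0.199,0,0,0],[1,0.002,0.004,0.199,0,0,0],[1,0.002,0.004,0.199,0,0,0],[1,0.002,0.004,0.199,0,0,0],[1,0.002,0.004,0.199,0,0,0],[1,0.002,0.004,0.199,0,0,0]]' 15; python3 -m pendant '[[1,0,0,0,0,0,0],[1,0,0,0,0,0,0],[1,0,0,0,0,0,0]]'
```

```text
[503.3 -69.9  90. ] [503.3 -70.4  88.9]
time: 27.45
ee_pos: [0.5028, -0.0714, 0.0638]
eef_rot: [0.756, 0.655, 0.0, -0.0]
ft_force: [-0.2, 0.6, 0.1]
width: 0.045
grip_force: 0.0
time: 27.82
ee_pos: [0.5028, -0.0714, 0.0637]
eef_rot: [0.756, 0.655, -0.0, -0.0]
ft_force: [-0.5, -0.2, 0.3]
width: 0.0313
grip_force: 15.0
```

```bash
python3 -m pendant '[[1,0,0,-0.1,0,0,0],[1,0,0,-0.25,0,0,0],[1,0,0,-0.25,0,0,-0.06],[1,0.15,0.05,-0.25,0,0,-0.124],[1,0.3,0.1,-0.25,0,0,-0.124],[1,0.4,0.13,-0.25,0,0,-0.124],[1,0.4,0.13,-0.25,0,0,-0.124]]' 20; python3 -c "
from h import *
go(558.6,72.7,110,6.9)"
```

```text
time: 28.7
ee_pos: [0.559, 0.0444, 0.1383]
eef_rot: [0.663, 0.748, -0.0, -0.0]
ft_force: [0.1, -0.8, -0.2]
width: 0.0312
grip_force: 20.0
t 28.7 shift [0.0938 0.0099 0.0942] turn [-0.0002  0.0001 -0.0001] rows 0.6400576253290123 0.0029410282559434965
```

```bash
python3 -m pendant '[[1,0.06,0.01,0,0,0,0],[1,0.094,0.01,0,0,0,0],[1,0.094,0.01,0.08,0,0,0],[1,0.094,0.01,0.14,0,0,0],[1,0.094,0.01,0.14,0,0,0],[1,0.094,0.01,0.14,0,0,0]]'; python3 -c "
from h import *
go(558.6,72.7,59.7,6.9)"
```

```text
time: 29.45
ee_pos: [0.5586, 0.0699, 0.0973]
eef_rot: [0.665, 0.747, 0.0, 0.0]
ft_force: [-0.5, 0.7, -1.0]
width: 0.0312
grip_force: 20.0
t 29.45 shift [0.0094 0.001  0.1253] turn [ 0.0003 -0.     -0.0024] rows 0.6031523500771138 0.02653886127464406
```

```bash
python3 -m pendant '[[1,0.007,0,0.04,0,0,0],[1,0.007,0,0.08,0,0,0],[1,0.007,0,0.1,0,0,0],[1,0.007,0,0.115,0,0,0],[1,0.007,0,0.121,0,0,0],[1,0.007,0,0.121,0,0,0],[1,0.007,0,0.121,0,0,0]]'; python3 -c "
from h import *
go(558.6,72.7,59.7,6.9)"
```

```text
time: 30.32
ee_pos: [0.5582, 0.0722, 0.0607]
eef_rot: [0.665, 0.747, 0.0, 0.0]
ft_force: [-0.4, 1.0, -0.1]
width: 0.0317
grip_force: 20.0
t 30.32 shift [0.0014 0.0014 0.0033] turn [ 0.0002 -0.0001 -0.0021] rows 0.018520832606074258 0.023433626187830098
```

```bash
python3 -m pendant '[[1,0,0,0.004,0,0,0],[1,0,0,0.004,0,0,0],[-0.3,0,0,0.004,0,0,0],[-0.3,0,0,0.004,0,0,0],[-0.3,0,0,0.004,0,0,0],[-0.3,0,0,-0.1,0,0,0],[-0.3,0,0,-0.3,0,0,0],[-0.3,0,0,-0.5,0,0,0]]'; python3 -m pendant '[[-0.3,-0.9,0,0,0,0,0],[-0.3,-0.9,0,0,0,0,0],[-0.3,-0.9,0,0,0,0,0],[-0.3,-0.9,0,0,0,0,0],[-0.3,-0.9,0,0,0,0,0]]'; python3 -c "
from h import *
a=cv2.resize(cam('scene')['pixels'][130:260,200:440],None,fx=2.4,fy=2.4)
b=cv2.resize(cam('top')['pixels'][140:240,120:360],None,fx=2.4,fy=2.4)
cv2.imwrite('pics/end.png',np.vstack([a,b])[:,:,::-1])"
```

```text
time: 31.32
ee_pos: [0.5577, 0.072, 0.212]
eef_rot: [0.665, 0.747, -0.0, -0.0]
ft_force: [1.0, 1.1, 0.3]
width: 0.0569
grip_force: 0.0
time: 31.95
ee_pos: [0.5882, -0.2011, 0.2105]
eef_rot: [0.667, 0.745, -0.001, 0.001]
ft_force: [-0.7, 1.4, 0.3]
width: 0.0566
grip_force: 0.0
```

View pics/end.png

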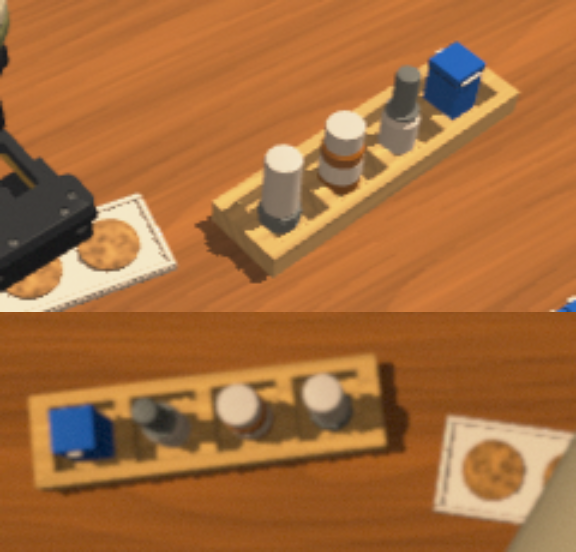

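All four stand upright in the wells. From the robot's left to right they are box, spray, bottle, inhaler, the reverse of the dish. Handing in.

```bash
python3 -c "
from h import *
print(r.close_job())"
```

```text
the job is handed in; nothing more can be done
None
```

The four medicines now stand upright in the caddy in reverse order (from the robot's left: pill box, nose spray, pill bottle, inhaler), and I handed the job in at about 32 s.

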